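# Open the fuller of two safety-capped medicine bottles and hold its cap above it

### The job

The weekly pill organizer is due for a refill, and only the fuller of the two square amber bottles in the wooden caddy holds enough: lift the bottles a little in their pockets to feel which is heavier, and set each one back fully home. Then press the heavier bottle's push-and-turn safety cap down, twist it counter-clockwise until it is free, and finish while still holding that cap in the gripper, upright and still, about 5 cm straight above its open bottle. Leave the other bottle closed and upright in its pocket, and do not disturb the other things on the tray.

Things in the scene. Friction and masses are not known exactly. Their poses are not given: they have to be found in the camera images.
- tray: shallow aluminium tray, 360 x 500 mm, rim 18 mm high, floor 3 mm thick; fixed during the job. Origin: centre of its underside; x and y along its 360 and 500 mm sides
- caddy: wooden caddy, 86 x 186 x 32 mm, fast on the tray floor. Its two square pockets, 57 x 57 mm and 26 mm deep (floor 6 mm above the underside), keep the bottles from turning; centres at y = +52.5 and -52.5 mm. Origin: centre of its underside; y along its 186 mm side
- bottle_a: square amber glass bottle in one of the pockets (which one varies), 54 x 54 mm, a label hides the contents; body and shoulder end at 83 mm height, above is a round neck 29 mm wide (36 mm over its lugs). 1.5 mm play each side in the pocket, so it can turn about 4 degrees in it. Without cap 130 to 350 g: lighter or heavier than bottle_b. Origin: centre of its bottom, z up
- bottle_b: the other bottle, the same in shape and look as bottle_a; without cap it weighs 220 g. If the two weigh the same within 30 g, either may be opened. Origin: centre of its bottom, z up along its axis
- bottle_a_mouth (a point): centre of bottle_a's mouth, at the neck's rim, 110 mm above its bottom
- bottle_b_mouth (a point): centre of bottle_b's mouth, at the neck's rim, 110 mm above its bottom
- cap_a: closed white ribbed push-and-turn cap of bottle_a, 44 mm across, 28 mm high, 35 g with its spring disc. Closed, its lower edge is 92 mm above the bottle's bottom (9 mm above the shoulder), its top at 120 mm. It carries its bottle when lifted; unpressed it turns only some 8 degrees either way. Working: see cap_a_top. Origin: centre of its lower edge, z up
- cap_b: closed white push-and-turn cap of bottle_b, the same in size and working as cap_a. Origin: centre of its lower edge, z up along its axis
- cap_a_top (a point): centre of cap_a's top, 28 mm above its origin. To open: press the cap 4 mm down or more against its spring (4 N to start, about 10 N at the stop at 4.7 mm), keep it pressed and turn it counter-clockwise seen from above; turned 60 to 75 degrees it is free (stop at about 80). Then lift straight up: clear of the neck after 18 mm
- cap_b_top (a point): centre of cap_b's top, 28 mm above its origin; opens like cap_a
- dropper_1: small round amber dropper bottle with black collar and rubber bulb, 25 mm across, 82 mm high, on the tray; leave alone. Origin: centre of its bottom
- dropper_2: another such dropper bottle, on the tray; leave alone. Origin: centre of its bottom
- organizer: green seven-day pill organizer with flip lids, 162 x 34 x 20 mm, on the tray; leave alone. Origin: centre of its bottom, x along its length
- bell: small steel call bell, 68 mm across, 47 mm high, on the tray; leave alone. Origin: centre of its bottom
- oximeter: white fingertip pulse oximeter, 60 x 34 x 27 mm, on the tray; leave alone. Origin: centre of its bottom
- thermometer: white digital thermometer lying on the tray, 120 mm long, 19 mm wide, 10 mm high; leave alone. Origin: about the middle of its underside, x along its length
There are look-alikes about, which are no part of the job. What is shaped like the cap_b but turquoise is not meant.

How it is judged:
On the way, in this order (a step that is already met when the one before it is completed fails the run):
1. a bottle has been lifted at least 4 mm off its pocket floor to feel its weight (z of any of bottle_a, bottle_b in the frame of caddy above 0.01 m), for 0.2 s.
2. a cap has been pressed down by 2.5 mm or more (((z of cap_a in the frame of bottle_a below 0.0895 m and horizontal distance between cap_a and bottle_a below 0.006 m) or (z of cap_b in the frame of bottle_b below 0.0895 m and horizontal distance between cap_b and bottle_b below 0.006 m))), for 0.05 s.
At the end, for the whole second after the job is handed in: Both bottles home in their pockets, upright. The heavier one's cap (either, if within 30 g) held by the fingers, still, within 17 degrees of upright, lower edge 25 to 100 mm above and axis within 25 mm of its bottle's mouth, not touching the bottle. The other cap still locked on (z of each of bottle_a, bottle_b in the frame of caddy below 0.009 m and angle between each of bottle_a, bottle_b's own z axis and vertical below 0.07 rad and x of bottle_a in the frame of caddy between -0.008 and 0.008 m and x of bottle_b in the frame of caddy between -0.008 and 0.008 m and ((z of cap_a in the frame of bottle_a_mouth between 0.025 and 0.1 m and horizontal distance between cap_a and bottle_a_mouth below 0.025 m and angle between cap_a's own z axis and vertical below 0.3 rad and linear speed of cap_a below 0.03 m/s and contact force between cap_a and the fingers above 2 N and contact force between each of cap_a, the arm, the fingers and bottle_a below 0.05 N and z of cap_b in the frame of bottle_b between 0.0895 and 0.0945 m and horizontal distance between cap_b and bottle_b below 0.006 m and angle between the x axis of cap_b and the x axis of bottle_b, either way round below 0.35 rad and contact force between bottle_a and caddy above 1.864 N) or (z of cap_b in the frame of bottle_b_mouth between 0.025 and 0.1 m and horizontal distance between cap_b and bottle_b_mouth below 0.025 m and angle between cap_b's own z axis and vertical below 0.3 rad and linear speed of cap_b below 0.03 m/s and contact force between cap_b and the fingers above 2 N and contact force between each of cap_b, the arm, the fingers and bottle_b below 0.05 N and z of cap_a in the frame of bottle_a between 0.0895 and 0.0945 m and horizontal distance between cap_a and bottle_a below 0.006 m and angle between the x axis of cap_a and the x axis of bottle_a, either way round below 0.35 rad and contact force between bottle_a and caddy below 2.796 N))); the arm keeps its last pose, push and grip.
It fails at once if a bottle is tipped by more than 20 degrees (angle between any of bottle_a, bottle_b's own z axis and vertical above 0.35 rad).
It fails at once if another thing on the tray is shifted by more than 25 mm (distance of any of dropper_1, dropper_2, organizer, bell, oximeter, thermometer from where it was at the start of the episode above 0.025 m).
It also fails if it takes over 50 s, if anything falls off the work surface, if the arm or the gripper's body presses on something with over 40 N, if the wrist force passes 120 N, or if a joint passes its speed limit or range.

### The arm

A 6-joint arm with a two-finger parallel gripper is mounted at the origin on the work surface. World frame = base frame: x ahead of the robot, y to its left, z up, the work surface at z = 0. Lengths are in m, angles in rad, forces in N, time in s.
With the tool pointing down it reaches from about 0.35 to 1 m from the base axis. Payload 7.1 kg.
Tool frame: the origin (TCP) lies midway between the tips of the shut fingers; the grasp point (between the pads) lies bot.grasp_offset behind it (bot.grasp_offset is the distance from the TCP to the grasp point, in m); z points along the fingers, y is the line along which they close (so a half turn about z gives the same grasp; the last joint's range is limited). The gripper opens to 85 mm and grips with 20 to 120 N. Pads are 22 mm wide; open, the fingers measure 114 mm over their backs; the gripper's body (76 mm by 85 mm) begins 54 mm behind the grasp point. The pads swing forward as they close: fully open they stand 13 mm farther back than shut.
Start: joints at [1.286, 0.423, 1.63, -0, 1.089, -0.019], TCP at [0.164, 0.603, 0.205] pointing down, gripper open.
Joint ranges: [-3, 3], [-0.9, 2.11], [0.09, 2.58], [-1.31, 4.45], [0.11, 2.69], [-2.54, 2.54]. Speed limits (rad/s): [2.39, 2.39, 3.01, 3.14, 3.14, 3.14].

### API

Orientations are given as a rotation vector (axis times angle).
In Python, from station import bot, camera, camera_model, close_job, nets gives the robot as it stands. The module is installed in compiled form; this text tells all that it offers. Calls block until the motion is done:
- bot.goto(position, orientation): joint-space move of the TCP to a pose.
- bot.move_straight(position, attitude=None, v=0.15): straight line of the TCP; attitude=None keeps the orientation; v is the mean speed in m/s.
- bot.move_joints(angles): joint-space move.
- bot.grip(opening, grip_force=None): finger opening in m; grip_force is the grip in N (None keeps the last); returns when the fingers have stopped.
- bot.pause(seconds).
- bot.inverse_kinematics(position, orientation): joint angles nearest the present ones, or None.
- bot.get_state(): the state.
- camera(name): name is "scene" or "top"; returns the picture (480x640x3 uint8, blue, green, red); there is no depth.
- camera_model(name): a dict with "fx", "fy", "cx", "cy" (pixels), "extrinsics" (4x4, takes a point from camera to world coordinates). Camera axes: x right, y down, z forward; pixel columns grow to the right and rows downward; lengths in m; the calibration is good to about 2 mm. A picture is of the moment at which its call begins. camera_model takes no time and is no camera call.
A pose or a line that the arm cannot do raises bot.IKError and nothing moves.
- close_job(): hands the job in; it is judged then, once.
Trained networks look in the newest picture that a camera, given by its name, has taken for a name from the list of things; names that differ only in an ending like _2 or _b are one class to them, and where a whole thing is asked for, a point or a joint stands for the part that bears it (a point fixed in the world has none). Each returns a list of dicts, best first, with "confidence" (0 to 1); they miss things now and then, are a little off and sometimes report something else, mostly with a low value. They report only what shows in the picture. A call takes as long as a camera call. They do not tell look-alikes from the thing itself.
- nets.cut_out(camera, name): "pixels" (480x640 bool, what is visible of it) and "xy" ([column, row] in pixels, amid what is visible of it).
- nets.pinpoint(camera, name): "xy" ([column, row] in pixels: a listed point, or the origin of a listed thing).
The state is a dict: "clock": time; "joints": joint angles; "qvel": joint speeds; "tau": joint torques, N m; "tcp_pos": TCP position; "eef_rot": TCP orientation; "wrist_force": force on the tool from outside, world axes, zero at the start; "wrist_torque": the same for the moment, N m; "width": finger opening in m; "grip_force": force on a finger pad.
Only numpy, scipy, OpenCV 4.12 (cv2) and the standard library are available. Lean on these libraries where they do the work, as an engineer would, in place of code of your own. Each camera call takes 0.05 s, during which the arm holds its last target. There are 200 camera calls.

## Working session

There is one attempt and no reset: what is moved stays moved. The work goes in short steps, each a Python script; the robot and the scene stay as the last script left them, time stands still between calls to the robot, and variables do not carry over. Pictures are saved under pics/ and viewed, at most 10 in all, crops included, and the job is handed in when it is done.

```bash
mkdir -p pics; cat > h.py <<'E'
import numpy as np, cv2
from station import bot, camera, camera_model, close_job, nets
def ray(cam,xy,z):
    m=camera_model(cam);E=np.array(m["extrinsics"])
    d=E[:3,:3]@np.array([(xy[0]-m["cx"])/m["fx"],(xy[1]-m["cy"])/m["fy"],1]);o=E[:3,3]
    return o+d*(z-o[2])/d[2]
E
python3 - <<'E'
from h import *
for c in("top","scene"):
    cv2.imwrite(f"pics/{c}0.png",camera(c))
    print(c,np.round(camera_model(c)["extrinsics"],3).tolist())
    for n in("cap_a_top","cap_a","caddy","bottle_a","tray"):
        print(n,[(round(r["confidence"],2),np.round(r["xy"],1).tolist(),np.round(ray(c,r["xy"],.129 if n=="cap_a_top" else .101 if n=="cap_a" else .009 if n=="bottle_a" else .003),4).tolist()) for r in nets.pinpoint(c,n)])
print({k:np.round(v,3).tolist() for k,v in bot.get_state().items()},bot.grasp_offset)
E
```

```text
top [[0.023, -0.98, 0.198, 0.423], [-1.0, -0.023, 0.004, -0.044], [0.0, -0.198, -0.98, 1.064], [0.0, 0.0, 0.0, 1.0]]
cap_a_top [(0.71, [263.5, 332.3], [0.4214, 0.0695, 0.129]), (0.7, [307.5, 254.5], [0.5809, -0.0138, 0.129])]
cap_a [(0.81, [355.8, 265.1], [0.5652, -0.1158, 0.101]), (0.76, [468.4, 250.3], [0.6027, -0.3554, 0.101]), (0.74, [461.8, 303.2], [0.4903, -0.3371, 0.101]), (0.7, [364.3, 167.8], [0.7828, -0.1329, 0.101])]
caddy [(0.59, [329.4, 266.2], [0.5757, -0.0616, 0.003])]
bottle_a [(0.76, [349.9, 272.0], [0.5624, -0.1091, 0.009]), (0.68, [307.3, 266.2], [0.5736, -0.0103, 0.009])]
tray []
scene [[0.827, 0.399, -0.396, 0.933], [0.562, -0.588, 0.581, -0.544], [-0.001, -0.704, -0.711, 0.671], [0.0, 0.0, 0.0, 1.0]]
cap_a_top [(0.98, [315.0, 194.4], [0.5795, -0.0085, 0.129])]
cap_a [(0.88, [269.0, 238.5], [0.5609, -0.1131, 0.101]), (0.88, [190.4, 421.2], [0.669, -0.4065, 0.101]), (0.79, [311.2, 204.9], [0.5713, -0.0076, 0.101]), (0.66, [137.2, 368.5], [0.564, -0.3937, 0.101]), (0.59, [408.4, 364.5], [0.848, -0.1939, 0.101])]
caddy [(0.76, [294.2, 266.5], [0.5769, -0.0697, 0.003]), (0.37, [250.2, 349.6], [0.6199, -0.2473, 0.003])]
bottle_a [(0.73, [312.7, 245.4], [0.5782, -0.0126, 0.009]), (0.57, [272.0, 276.2], [0.5612, -0.1139, 0.009])]
tray []
{'clock': 0.6, 'joints': [1.286, 0.423, 1.63, -0.0, 1.089, -0.019], 'qvel': [0.0, -0.001, -0.002, -0.0, 0.0, 0.0], 'tau': [-0.001, -55.705, -28.203, -0.0, 0.001, 0.0], 'tcp_pos': [0.164, 0.603, 0.205], 'eef_rot': [0.416, 3.114, -0.0], 'wrist_force': [0.488, -0.168, -0.049], 'wrist_torque': [0.07, -0.012, -0.014], 'grip_force': 0.0, 'width': 0.085} 0.0187
```

View pics/top0.png

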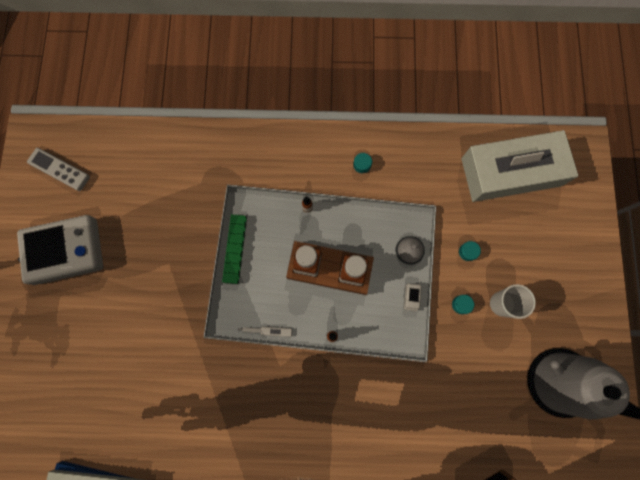

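View pics/scene0.png

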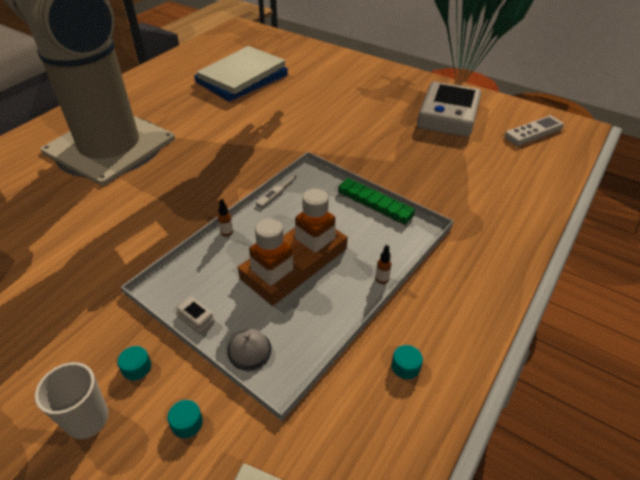

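The top view shows two white caps at about (305,257) and (355,267), and the scene view shows them at about (315,200) and (269,232). The turquoise look-alikes are off the tray. Next I'll refine the cap positions by fitting a projected cylinder to the masks from both cameras.

```bash
cat >> h.py <<'E'
from scipy.optimize import least_squares
from scipy.spatial.transform import Rotation as R
def cyl_centroid(cam,x,y,z0=.101,h=.028,r=.022):
    m=camera_model(cam);T=np.linalg.inv(np.array(m["extrinsics"]))
    t=np.linspace(0,2*np.pi,72);P=np.array([[x+r*np.cos(a),y+r*np.sin(a),z] for a in t for z in(z0,z0+h)])
    p=P@T[:3,:3].T+T[:3,3];uv=np.c_[p[:,0]/p[:,2]*m["fx"]+m["cx"],p[:,1]/p[:,2]*m["fy"]+m["cy"]].astype(np.float32)
    M=cv2.moments(cv2.convexHull(uv));return np.array([M["m10"],M["m01"]])/M["m00"],M["m00"]
def find_caps(guess):
    out=[];det={}
    for c in("top","scene"):
        camera(c);det[c]=nets.cut_out(c,"cap_a")
    for g in guess:
        obs={}
        for c in det:
            e,A=cyl_centroid(c,*g)
            for r in det[c]:
                m=np.argwhere(r["pixels"]).mean(0)[::-1]
                if np.hypot(*(m-e))<14: obs.setdefault(c,(m,r["pixels"].sum()/A))
        one={c:least_squares(lambda p:cyl_centroid(c,*p)[0]-obs[c][0],g,diff_step=1e-3).x for c in obs}
        print({c:(one[c].round(4).tolist(),round(float(obs[c][1]),2)) for c in obs})
        out.append(np.mean(list(one.values()),0))
    return out
def att(yaw):  # tool down, tool y at angle yaw from world x
    y=np.array([np.cos(yaw),np.sin(yaw),0]);z=np.array([0,0,-1.]);return R.from_matrix(np.c_[np.cross(y,z),y,z]).as_rotvec()
E
python3 - <<'E'
from h import *
c=find_caps([(.578,-.011),(.563,-.115)]);print(c)
d=c[0]-c[1];cy=np.arctan2(d[1],d[0]);print(np.hypot(*d),np.degrees(cy))
for k in(-180,-90,0,90):
    for p in c:
        q=bot.inverse_kinematics([*p,.096],att(cy+np.radians(k)));print(k,None if q is None else np.round(q,2))
E
```

```text
{'top': ([0.5806, -0.0098], 0.94)}
{'top': ([0.5616, -0.1135], 0.87), 'scene': ([0.5638, -0.1165], 0.92)}
[array([ 0.5805527 , -0.00982831]), array([ 0.56270718, -0.11502181])]
0.106696468815091 80.3717392696747
-180 [-0.04  0.5   1.8  -0.    0.84  1.7 ]
-180 [-0.22  0.5   1.81 -0.    0.83  1.52]
-90 [-0.04  0.5   1.8  -0.    0.84  0.13]
-90 [-0.22  0.5   1.81 -0.    0.83 -0.05]
0 [-0.04  0.5   1.8  -0.    0.84 -1.44]
0 [-0.22  0.5   1.81 -0.    0.83 -1.63]
90 None
90 None
```

```bash
cat >> h.py <<'E'
CY=np.radians(80.6)
C=[np.array([.580,-.010]),np.array([.5627,-.115])]
def show(t):
    s=bot.get_state();print(t,round(s["clock"],2),"tcp",np.round(s["tcp_pos"],4),"F",np.round(s["wrist_force"],2),"T",np.round(s["wrist_torque"],3),"w",round(s["width"],4),"g",np.round(s["grip_force"],1),flush=True);return s
E
cat > weigh.py <<'E'
from h import *
import sys
i=int(sys.argv[1]);x,y=C[i];a=att(CY-np.pi/2)
if bot.get_state()["tcp_pos"][2]<.17: p=bot.get_state()["tcp_pos"];bot.move_straight([p[0],p[1],.18],v=.2)
bot.goto([x,y,.18],a);bot.move_straight([x,y,.096],v=.12);bot.pause(.2);show("before")
bot.grip(.035,50);bot.pause(.2);show("gripped")
bot.move_straight([x,y,.105],v=.03);bot.pause(.4);show("lifted")
cv2.imwrite(f"pics/lift{i}.png",camera("scene")[120:360,160:480])
bot.pause(.2);show("lifted")
bot.move_straight([x,y,.096],v=.03);bot.pause(.2);show("down")
bot.grip(.085);bot.pause(.2);show("open")
E
python3 weigh.py 0
```

```text
before 4.47 tcp [ 0.5806 -0.01    0.0969] F [1.56 0.66 0.61] T [0.039 0.061 0.017] w 0.0853 g 0.0
gripped 5.16 tcp [ 0.5804 -0.01    0.0963] F [ 0.54 -0.    3.47] T [-0.06  -0.173  0.008] w 0.0415 g 50.2
lifted 6.01 tcp [ 0.5799 -0.01    0.1049] F [ 0.38 -0.06 -2.89] T [0.002 0.015 0.005] w 0.0413 g 50.9
lifted 6.26 tcp [ 0.58  -0.01   0.105] F [ 1.01 -1.24 -2.83] T [-0.046  0.01   0.045] w 0.0409 g 50.9
down 6.91 tcp [ 0.5805 -0.01    0.0964] F [1.66 0.25 3.8 ] T [ 0.029 -0.208 -0.013] w 0.0414 g 51.6
open 7.61 tcp [ 0.58  -0.01   0.096] F [ 0.24 -0.36 -0.25] T [0.025 0.032 0.017] w 0.085 g 0.0
```

```bash
sed -i 's/^bot.pause(.2);show("lifted")/f=[]\nfor _ in range(12): bot.pause(.05);f.append(bot.get_state()["wrist_force"])\nprint("mean",np.mean(f,0).round(3),np.std(f,0).round(2));show("lifted")/' weigh.py; python3 weigh.py 1
```

```text
before 9.73 tcp [ 0.5633 -0.1151  0.0969] F [0.   0.56 0.76] T [ 0.02  -0.018  0.04 ] w 0.085 g 0.0
gripped 10.43 tcp [ 0.5628 -0.115   0.0962] F [-1.42 -1.03  4.78] T [ 0.024  0.251 -0.004] w 0.0411 g 49.9
lifted 11.28 tcp [ 0.5626 -0.115   0.1049] F [-0.24  0.15 -2.34] T [-0.001 -0.002  0.   ] w 0.0413 g 50.8
mean [ 9.200e-02  1.000e-03 -2.299e+00] [0.81 0.48 0.56]
lifted 11.93 tcp [ 0.5627 -0.115   0.105 ] F [-0.24 -0.86 -2.17] T [-0.006 -0.017 -0.031] w 0.0412 g 50.8
down 12.57 tcp [ 0.5629 -0.1151  0.0963] F [-1.12  0.08  4.28] T [ 0.069  0.235 -0.019] w 0.0412 g 51.5
open 13.28 tcp [ 0.5627 -0.115   0.096 ] F [ 0.69 -1.12  0.3 ] T [-0.033  0.024 -0.062] w 0.0851 g 0.0
```

View pics/lift0.png

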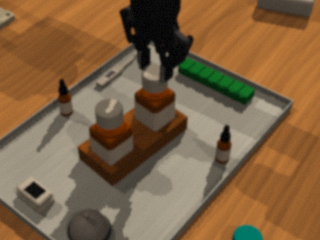

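View pics/lift1.png

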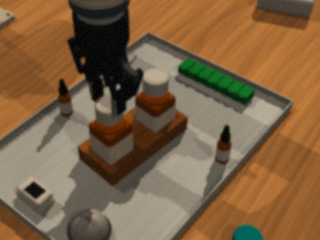

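```bash
cat > w2.py <<'E'
from h import *
x,y=C[0];a=att(CY-np.pi)
p=bot.get_state()["tcp_pos"];bot.move_straight([p[0],p[1],.18],v=.2)
bot.goto([x,y,.18],a);print(np.round(bot.get_state()["joints"],2));bot.move_straight([x,y,.096],v=.12);bot.pause(.2);show("before")
bot.grip(.035,60);bot.pause(.2);show("gripped")
bot.move_straight([x,y,.105],v=.03);bot.pause(.3)
f=[]
for _ in range(40): bot.pause(.04);f.append(bot.get_state()["wrist_force"])
print("mean",np.mean(f,0).round(3),np.std(f,0).round(2));show("lifted")
bot.move_straight([x,y,.096],v=.03);bot.pause(.2);show("down")
E
python3 w2.py
```

```text
[-0.04  0.39  1.75 -0.    1.    1.7 ]
before 16.45 tcp [ 0.5806 -0.01    0.0969] F [-0.37 -0.6   0.14] T [0.041 0.004 0.003] w 0.085 g 0.0
gripped 17.14 tcp [ 0.5801 -0.01    0.0962] F [-0.72 -0.37  4.42] T [-0.055  0.165  0.027] w 0.0404 g 60.0
mean [-0.12  -0.069 -2.317] [0.35 0.54 0.34]
lifted 19.56 tcp [ 0.58  -0.01   0.105] F [-0.32  0.33 -2.31] T [-0.01   0.056  0.017] w 0.0407 g 60.8
down 20.21 tcp [ 0.5805 -0.01    0.0964] F [ 0.97 -0.03  5.38] T [ 0.033 -0.145 -0.027] w 0.0404 g 61.6
```

```bash
sed -i 's/C\[0\]/C[1]/; s/^p=bot/bot.grip(.085);p=bot/; s/range(40)/range(50)/' w2.py; python3 w2.py
```

```text
[-0.22  0.38  1.77  0.    1.    1.51]
before 22.84 tcp [ 0.5633 -0.1151  0.0969] F [ 0.03 -0.05  0.56] T [-0.031 -0.017 -0.025] w 0.0851 g 0.0
gripped 23.53 tcp [ 0.5629 -0.1149  0.0962] F [0.14 1.27 5.06] T [0.286 0.04  0.008] w 0.041 g 60.0
mean [ 0.075 -0.011 -2.584] [0.55 0.52 0.58]
lifted 26.37 tcp [ 0.5627 -0.115   0.105 ] F [-0.43 -0.01 -2.91] T [-0.02   0.008  0.008] w 0.0408 g 60.8
down 27.02 tcp [ 0.5632 -0.115   0.0964] F [0.39 1.7  5.  ] T [ 0.211 -0.12   0.039] w 0.0404 g 61.6
```

```bash
python3 - <<'E'
from h import *
x,y=C[1]
bot.grip(.035,90);show("grip90")
for dz in (.003,.0045,.0055,.0065):
    bot.move_straight([x,y,.096-dz],v=.03);bot.pause(.15);f=np.mean([bot.get_state()["wrist_force"][2] for _ in range(1)]);s=show(dz)
    if s["wrist_force"][2]>16: break
E
```

```text
grip90 27.23 tcp [ 0.563  -0.1151  0.0963] F [0.94 0.81 4.83] T [ 0.208 -0.187  0.01 ] w 0.0392 g 90.0
0.003 27.63 tcp [ 0.5632 -0.115   0.0936] F [1.6  1.55 8.02] T [ 0.384 -0.124  0.002] w 0.0395 g 90.4
0.0045 28.03 tcp [ 0.5633 -0.1149  0.0923] F [1.12 1.66 9.89] T [ 0.381 -0.035  0.011] w 0.0395 g 90.7
0.0055 28.43 tcp [ 0.5635 -0.1148  0.0921] F [-1.3   3.   16.62] T [0.616 0.347 0.01 ] w 0.0393 g 91.6
```

```bash
python3 - <<'E'
from h import *
x,y=C[1]
for d in (30,55,65,72,78,83):
    bot.goto([x,y,.0905],att(CY-np.pi+np.radians(d)));s=show(d)
    if abs(s["wrist_torque"][2])>.9: break
print(np.round(s["joints"],3))
E
```

```text
30 29.0 tcp [ 0.5639 -0.1151  0.092 ] F [ 0.08  2.99 15.34] T [0.425 0.049 0.102] w 0.0394 g 91.3
55 29.5 tcp [ 0.564 -0.115  0.092] F [-0.15  2.63 15.15] T [ 0.484 -0.012  0.179] w 0.0394 g 91.3
65 29.79 tcp [ 0.564  -0.1149  0.092 ] F [-0.54  3.82 14.37] T [0.52  0.01  0.134] w 0.0397 g 91.4
72 30.04 tcp [ 0.5638 -0.115   0.092 ] F [-1.19  2.79 15.44] T [0.432 0.121 0.143] w 0.0397 g 91.4
78 30.29 tcp [ 0.5638 -0.115   0.092 ] F [ 0.4   3.02 14.18] T [0.435 0.015 0.146] w 0.0393 g 91.3
83 30.54 tcp [ 0.5637 -0.115   0.092 ] F [-1.77  3.14 15.4 ] T [0.461 0.134 0.002] w 0.0399 g 91.4
[-0.222  0.503  1.815  0.     0.821  0.064]
```

```bash
python3 - <<'E'
from h import *
x,y=C[1]
bot.goto([x,y,.0905],att(CY-np.pi+np.radians(86)));show(86)
bot.move_straight([x,y,.102],v=.04);bot.pause(.2)
f=[]
for _ in range(15): bot.pause(.03);f.append(bot.get_state()["wrist_force"])
print("mean",np.mean(f,0).round(3));show("lift")
E
```

```text
86 30.79 tcp [ 0.5634 -0.1148  0.092 ] F [-2.14  3.83 15.31] T [ 0.609  0.332 -0.13 ] w 0.0395 g 91.5
mean [-0.694  0.351 -0.302]
lift 31.93 tcp [ 0.5625 -0.115   0.1018] F [-0.7  -0.19 -0.52] T [ 0.052  0.157 -0.099] w 0.0394 g 91.0
```

```bash
python3 - <<'E'
from h import *
x,y=C[1]
bot.move_straight([x,y,.164],v=.06);bot.pause(.4);show("up")
a=camera("scene")[120:360,160:480];b=camera("top")[180:340,240:460]
cv2.imwrite("pics/end.png",np.vstack([cv2.resize(a,(400,300)),cv2.resize(b,(400,290))]))
E
```

```text
up 33.52 tcp [ 0.5627 -0.115   0.1639] F [ 0.12  0.   -1.35] T [ 0.021  0.052 -0.022] w 0.0395 g 91.4
```

View pics/end.png

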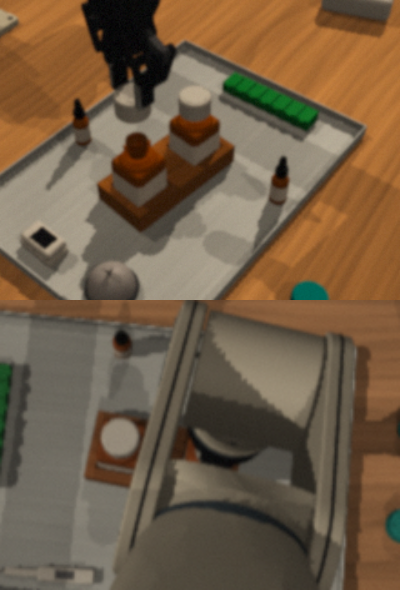

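The end picture shows the open amber neck at about (137,145), with the white cap held upright above it at about (132,100). The other bottle is still closed at about (195,105), and nothing else on the tray has moved.

```bash
python3 -c "
from h import *
print(close_job())"
```

```text
the job is handed in; nothing more can be done
None
```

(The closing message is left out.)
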